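# Lay the last lever assembly in the free cradle of the sloping rack

## Task

The rack goes on to inspection when it is full. Two of the three cradles of the sloping aluminium rack hold finished lever assemblies; lay the third one, which is on the bench, in the cradle that is still empty, just like its neighbours: housing flat on the upper saddle, handle down the slope between the prongs of the fork. Set it down without dropping it, and leave the two other levers as they lie.

Things in the scene. Friction and masses are not known exactly. Their poses are not given: they have to be found in the camera images.
- lever: White die-cast lever assembly, 204x70x30 mm, 0.14 kg, lying flat on the bench by itself. Origin centre of underside, z up out of the bench side, x from the handle's ball end (x = -109 mm) to the housing (x = 7 to 57 mm). The housing, 50 x 43 x 23 mm, is gripped across y at lever_grip (43 mm wide there: y = -12 to 31 mm, z = 0 to 23 mm).
- lever_grip (a point): Point in the middle of the lever's housing, at (43, 9.5, 12) mm in the lever's frame, with the lever's axes; the sides that fingers take are at y = -12 and 31 mm, free from x = 30 to 57 mm.
- lever_tip (a point): Middle of the ball end of the lever's curved handle (14 mm thick), at (-100, -7.5, 8.5) mm in the lever's frame.
- racked_1: A lever of the same shape and frame, already in one of the cradles of the rack.
- racked_2: Another lever of the same shape and frame, already in another cradle.
- seat_left (a point): Where lever_grip lies when a lever is laid squarely in the left cradle (robot's view). Axes: x level, up the slope and away from the robot; y left; z up. The cradles slope 35 deg, rising along x; a lever laid there has its axes turned 35 deg about this y (its x axis uphill). Cradles are 80 mm apart. The saddle top lies 12 mm under this point along the slope's normal.
- tip_left (a point): Where lever_tip lies when a lever is laid squarely in the left cradle; same axes as its seat. The fork's slot is 30 mm wide, its prongs 20 mm high, 22 mm up the slope from here.
- seat_middle (a point): The same for the middle cradle. Each cradle: a black saddle, 30 mm wide, x = 7 to 78 mm in the lever's frame, with a lip 4 mm high at its lower end 5 mm downhill of the housing when lever_grip is at this point (the lever may slide down on to it); two steel dowels 15 mm high beside the upper end (6 mm play); a fork for the handle. Frame: 20 mm aluminium profile, 265 mm wide, up to 170 mm high.
- tip_middle (a point): Where lever_tip lies when a lever is laid squarely in the middle cradle; same axes as its seat. The fork's slot is 30 mm wide, its prongs 20 mm high, 22 mm up the slope from here.
- seat_right (a point): Where lever_grip lies when a lever is laid squarely in the right cradle (robot's view). Axes: x level, up the slope and away from the robot; y left; z up. The cradles slope 35 deg, rising along x; a lever laid there has its axes turned 35 deg about this y (its x axis uphill). Cradles are 80 mm apart. The saddle top lies 12 mm under this point along the slope's normal.
- tip_right (a point): Where lever_tip lies when a lever is laid squarely in the right cradle; same axes as its seat. The fork's slot is 30 mm wide, its prongs 20 mm high, 22 mm up the slope from here.

How it is judged:
By the outcome, as a careful person would: the job done as asked, in the order asked, and still so for the second after the job is handed in, with the robot touching nothing.
It also fails if it takes over 35 s, if anything falls off the work surface, if the arm or the gripper's body presses on something with over 40 N, if the wrist force passes 120 N, or if a joint passes its speed limit or range.

## Robot

A 6-joint arm with a two-finger parallel gripper is mounted at the origin on a cart in front of the work surface, level with it; the furniture and walls round the work are solid. World frame = base frame: x ahead of the robot, y to its left, z up, the work surface at z = 0. Lengths are in mm, angles in rad, forces in N, time in s.
With the tool pointing down it reaches from about 300 to 775 mm from the base axis. Payload 14.6 kg.
Tool frame: the origin (TCP) lies between the finger pads; the fingertips stand 8 mm ahead of it and the grasp point (between the pads) lies 11 mm behind it (arm.tip_reach is the distance from the TCP to the fingertips, in mm); z points along the fingers, y is the line along which they close (so a half turn about z gives the same grasp; the last joint's range is limited). The gripper opens to 94 mm and grips with 3 to 60 N. Pads are 16 mm wide; open, the fingers measure 119 mm over their backs; the gripper's body (75 mm by 177 mm) begins 78 mm behind the grasp point.
Start: joints at [1.161, 0.3, 1.521, -0, 1.321, -0.067], TCP at [184.866, 517.99, 213.446] pointing down, gripper open.
Joint ranges: [-3.03, 3.03], [-0.79, 2.21], [0.23, 2.52], [-1.04, 4.18], [0, 3.07], [-2.55, 2.55]. Speed limits (rad/s): [2.22, 2.22, 2.57, 3.14, 3.14, 3.14].

## Interface

Orientations are given as a rotation vector (axis times angle).
In Python, from station import arm gives the robot as it stands.
- The arm moves only by the tool step_arm, never from a script. Its arguments are lists of equal length, an entry for each row: "xyz": the shift along the tool's x, y, z in mm, a list of three; "rot": the turn, a rotation vector about the tool's x, y, z in rad, a list of three; "gripper": the finger opening in mm, from 0 to 94. A call has 1 to 12 rows; each row shifts and turns the commanded pose from where the row before left it, along the tool's axes as they then stand; what a row does not reach is not made up. A row lasts 1/8 s, in which the tool goes at most 62.5 mm and 10.7 degrees, less where a joint would pass 70% of its speed; a pose out of reach is approached as far as the arm can. A call with a gripper value outside its range is refused whole. The fingers move at their own pace and stop on an object; "grip_force" is the grip in N (left out, the last holds). Time passes only in rows, so rows that do not move let the fingers close. It gives the time, the measured TCP pose, the force, the opening and the grip force at its end, in the units of the state.
- arm.state(): the state, without advancing time (a new reading comes with each control period).
- arm.get_image(name): name is "side" or "top" or "wrist"; returns a dict with "frame" (480x640x3 uint8, red, green, blue), "camera_matrix" (3x3 intrinsics, pixels), "rvec" (rotation vector, rad) and "tvec" (3), from world to camera coordinates, as OpenCV has them. Camera axes: x right, y down, z forward; pixel columns grow to the right and rows downward; lengths in mm; the calibration is good to about 2 mm. A picture is of the moment at which its call begins. There is no depth.
- arm.job_done(): hands the job in; it is judged then, once.
Trained networks look in a picture, given as the dict that the camera call returned (one of the last four; its "shot" number tells which), for a name from the list of things; names that differ only in an ending like _2 or _b are one class to them, and where a whole thing is asked for, a point or a joint stands for the part that bears it (a point fixed in the world has none). Each returns a list of dicts, best first, with "conf" (0 to 1); they miss things now and then, are a little off and sometimes report something else, mostly with a low value. They report only what shows in the picture. A call takes as long as a camera call.
- arm.masks_of(target, picture): "pixels" (480x640 bool, what is visible of it) and "point" ([column, row] in pixels, amid what is visible of it).
The state is a dict: "time": time; "joint_pos": joint angles; "qd": joint speeds; "effort": joint torques, N m; "position": TCP position; "tool_rot": TCP orientation; "force": force on the tool from outside, world axes, zero at the start; "moment": the same for the moment, N m; "width": finger opening in mm; "finger_force": force on a finger pad.
Only numpy, scipy, OpenCV 4.12 (cv2) and the standard library are available. Lean on these libraries where they do the work, as an engineer would, in place of code of your own. Each camera call takes 0.05 s, during which the arm holds its last target. There are 200 camera calls.

## Working session

There is one attempt and no reset: what is moved stays moved. The work goes in short steps, Python scripts to look and compute and a tool call to move; the robot and the scene stay as the last step left them, time stands still between calls to the robot, and variables do not carry over. Pictures are saved under pics/ and viewed, at most 10 in all, crops included, and the job is handed in when it is done.

Besides the shell and the picture viewer there is one more tool, called after "Emit:" as a command line: name --argument value ..., lists and objects as JSON in quotes. step_arm: Moves the arm, as the interface text tells. Its arguments: {"type":"object","properties":{"xyz":{"type":"array"},"rot":{"type":"array"},"gripper":{"type":"array"},"grip_force":{"type":"number"}},"required":["xyz","rot","gripper"]}

```bash
mkdir -p pics; ls
cat > h.py <<'E'
import numpy as np,cv2
from station import arm
from scipy.spatial.transform import Rotation as R
def shot(n): return arm.get_image(n)
def save(p,f): cv2.imwrite(f,cv2.cvtColor(p["frame"],cv2.COLOR_RGB2BGR))
def proj(p,X):
    return cv2.projectPoints(np.array(X,float).reshape(-1,3),np.array(p["rvec"],float),np.array(p["tvec"],float),np.array(p["camera_matrix"],float),None)[0].reshape(-1,2)
def onplane(p,uv,z):
    K=np.array(p["camera_matrix"]);Rm=cv2.Rodrigues(np.array(p["rvec"],float))[0];t=np.array(p["tvec"],float).ravel()
    d=Rm.T@np.linalg.inv(K)@np.array([uv[0],uv[1],1.]);c=-Rm.T@t
    return c+d*(z-c[2])/d[2]
E
python3 - <<'E'
from h import *
s=arm.state();print(s)
for n in("top","side"):
    p=shot(n);save(p,f"pics/{n}0.png");Rm=cv2.Rodrigues(np.array(p["rvec"],float))[0];print(n,-Rm.T@np.array(p["tvec"]).ravel(),Rm[2])
    for t in("lever","lever_grip","lever_tip","racked_1","seat_left","seat_middle","seat_right","tip_left","tip_middle","tip_right"):
        print(t,[(round(d["conf"],2),np.round(d["point"]).tolist(),int(d["pixels"].sum())) for d in arm.masks_of(t,p)])
E
```

```text
pics
{'time': 0.0, 'joint_pos': array([ 1.16140309e+00,  3.00454664e-01,  1.52155733e+00,  3.83137125e-06,
        1.32073639e+00, -6.65595942e-02]), 'qd': array([ 0.00123427,  0.00090361, -0.00078438,  0.00091122,  0.00108236,
       -0.00024836]), 'effort': array([-6.49171470e-04, -5.31811881e+01, -3.52725291e+01,  7.07206596e-02,
        2.44758086e-02, -1.27267426e-04]), 'position': array([184.76624735, 517.76703386, 212.90539915]), 'tool_rot': array([-5.35842692e-01, -3.09527696e+00,  1.76271947e-03]), 'force': array([0.17689013, 0.52805655, 0.23507743]), 'moment': array([ 0.05045631, -0.04374464,  0.01529049]), 'finger_force': 0.0, 'width': 93.96816377732048}
top [399.15213272 -52.15650055 954.17128291] [ 0.16918158 -0.01770747 -0.98542582]
lever [(0.9, [210.0, 263.0], 1542)]
lever_grip [(0.79, [211.0, 266.0], 1226)]
lever_tip [(0.69, [209.0, 263.0], 1615), (0.32, [348.0, 191.0], 5630)]
racked_1 [(0.94, [363.0, 194.0], 1783), (0.87, [413.0, 208.0], 1636)]
seat_left [(0.57, [348.0, 191.0], 5321)]
seat_middle [(0.8, [352.0, 191.0], 5516)]
seat_right [(0.68, [348.0, 188.0], 5434), (0.54, [362.0, 197.0], 1585)]
tip_left [(0.86, [350.0, 191.0], 5823), (0.27, [208.0, 264.0], 1317)]
tip_middle [(0.89, [351.0, 189.0], 5564)]
tip_right [(0.86, [347.0, 188.0], 6031)]
side [443.53149125 888.34447664 591.0419734 ] [ 0.08918706 -0.88881925 -0.44949528]
lever [(0.94, [327.0, 345.0], 1540)]
lever_grip [(0.89, [325.0, 345.0], 1429)]
lever_tip [(0.91, [327.0, 344.0], 1490), (0.39, [276.0, 256.0], 6065)]
racked_1 [(0.7, [293.0, 197.0], 1170), (0.63, [309.0, 183.0], 959), (0.24, [278.0, 257.0], 5789)]
seat_left [(0.76, [277.0, 259.0], 5830)]
seat_middle [(0.95, [278.0, 256.0], 5745)]
seat_right [(0.75, [281.0, 254.0], 6104)]
tip_left [(0.82, [277.0, 255.0], 5755)]
tip_middle [(0.75, [275.0, 258.0], 5570)]
tip_right [(0.56, [277.0, 252.0], 5819)]
```

View pics/top0.png

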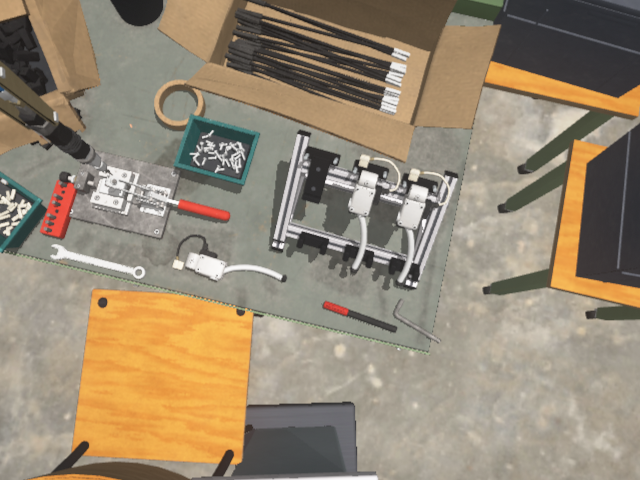

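View pics/side0.png

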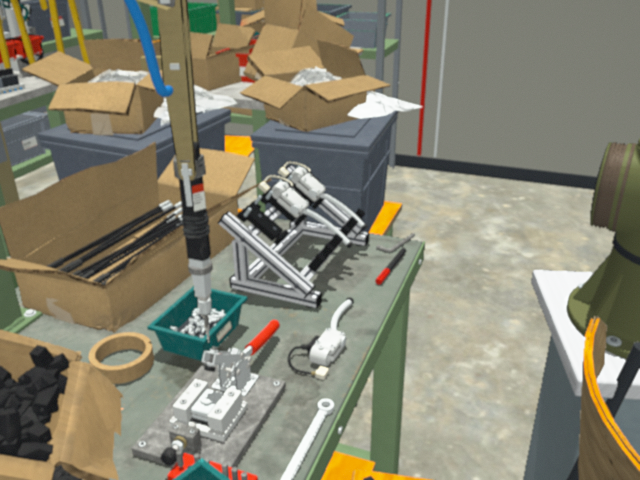

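The top view shows the rack around (350,190), with the left cradle empty (saddle at (315,175)). The lever lies at (210,265) with its handle pointing right to (285,278). The side view agrees.

Run:
```python
from h import *
s=arm.state();p=shot("wrist");save(p,"pics/w0.png");Rm=cv2.Rodrigues(np.array(p["rvec"],float))[0];c=-Rm.T@np.array(p["tvec"]).ravel()
print(c,Rm[2],np.array(p["camera_matrix"])[:2])
Rt=R.from_rotvec(s["tool_rot"]).as_matrix();print("cam in tool",Rt.T@(c-s["position"]),Rt.T@Rm[2],"\n",Rt)
pt=shot("top");ps=shot("side");print(pt["camera_matrix"][0],ps["camera_matrix"][0])
for uv in[(207,265),(285,278),(190,258)]: print("bench",onplane(pt,uv,12))
for uv in[(328,345),(348,301)]: print("bench side",onplane(ps,uv,12))
a=cv2.resize(pt["frame"][120:300,260:470],None,fx=2.6,fy=2.6,interpolation=3)
b=cv2.resize(ps["frame"][150:310,220:380],None,fx=3,fy=3,interpolation=3)
cv2.imwrite("pics/topc.png",a[:,:,::-1]);cv2.imwrite("pics/sidec.png",b[:,:,::-1])
```

```text
[106.71984204 544.88767524 385.21029625] [ 0.26697802 -0.09512954 -0.95899588] [[336.53742852   0.         320.2450144 ]
 [  0.         336.53742852 243.26020502]]
cam in tool [  82.65648907   -0.93417366 -171.76652559] [-2.83383491e-01  1.85664935e-04  9.59006654e-01] 
 [[-9.41806131e-01  3.36156529e-01  2.42976598e-05]
 [ 3.36156527e-01  9.41806130e-01 -4.50382772e-05]
 [-3.80235959e-05 -3.42495087e-05 -9.99999999e-01]]
[532.20443704   0.         316.75548405] [620.76931731   0.         322.60609285]
bench [513.66683361 127.14517751  12.        ]
bench [486.85164573 -10.73957552  12.        ]
bench [526.98687118 157.3691484   12.        ]
bench side [513.41131978 122.12489646  12.        ]
bench side [490.38644312  -2.94266495  12.        ]
```

View pics/topc.png

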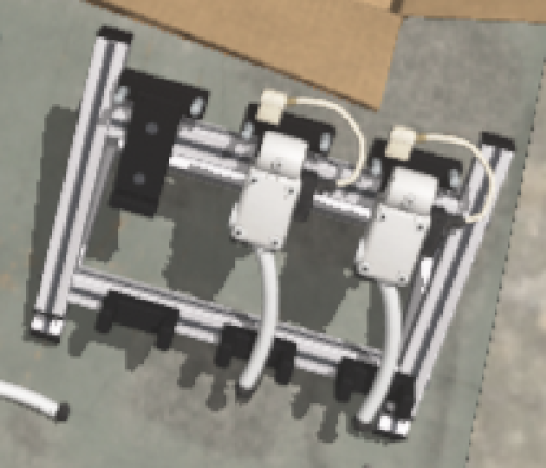

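View pics/w0.png

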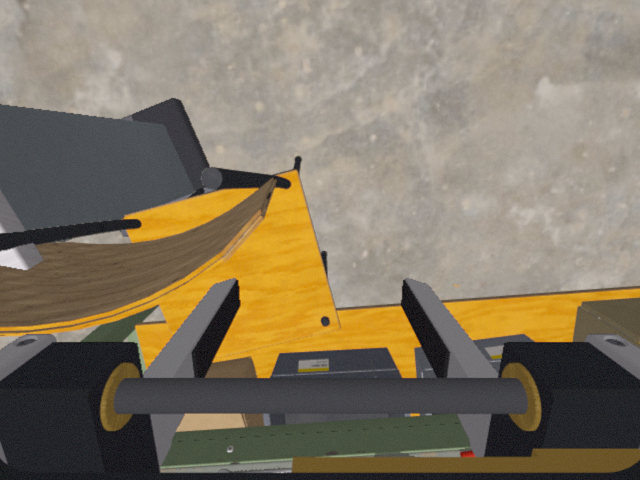

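The top crop shows the empty left saddle at crop (150,150), dowels at (125,85) and (195,105), and the fork at (140,315). The wrist camera currently sees only the floor and the cart. Next I'll plan a move over the lever and rack.

```bash
cat >> h.py <<'E'
def tool(yaw,tilt=0):
    """tool x at heading yaw (rad), level; tilt: slope angle, x raised uphill, z leaning ahead"""
    L=R.from_euler('z',yaw)*R.from_euler('y',-tilt)     # lever axes
    return L*R.from_euler('x',np.pi)                    # x same, y,z reversed
def plan(P,T,n=None,start=None):
    s=arm.state();p0=np.array(start[0] if start else s["position"]);R0=start[1] if start else R.from_rotvec(s["tool_rot"])
    rv=(R0.inv()*T).as_rotvec();d=np.array(P)-p0
    m=int(np.ceil(max(np.linalg.norm(d)/60,np.degrees(np.linalg.norm(rv))/10.3)));n=max(n or 1,m)
    xs=[(R0*R.from_rotvec(rv*i/n)).inv().apply(d/n).round(1).tolist() for i in range(n)]
    print(n,"rows\nxyz",xs,"\nrot",[(rv/n).round(4).tolist()]*1)
E
python3 - <<'E'
from h import *
pt=shot("top");ps=shot("side")
for n,c,z in(("saddle",(150,165),120),("dowL",(125,80),165),("dowR",(197,103),165),("railfoot",(45,325),15),("railtop",(113,35),165),("forkL",(105,308),55),("forkR",(165,330),55)):
    print(n,onplane(pt,(260+c[0]/2.6,120+c[1]/2.6),z).round())
plan((490,90,230),tool(np.radians(72)))
E
```

```text
saddle [628. -71. 120.]
dowL [669. -57. 165.]
dowR [653. -99. 165.]
railfoot [546.   2.  15.]
railtop [697. -50. 165.]
forkL [550. -40.  55.]
forkR [534. -79.  55.]
9 rows
xyz [[-47.9, -33.4, -1.8], [-52.9, -24.7, -1.8], [-56.4, -15.3, -1.8], [-58.1, -5.5, -1.8], [-58.2, 4.5, -1.8], [-56.6, 14.3, -1.8], [-53.3, 23.8, -1.8], [-48.5, 32.5, -1.8], [-42.2, 40.3, -1.8]] 
rot [[0.0, -0.0, 0.1714]]
```

View pics/sidec.png

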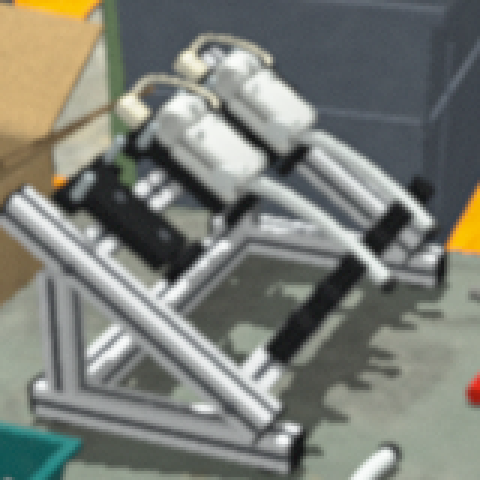

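The side crop shows the empty saddle from about (95,190) to (185,260), the two racked levers behind it, and the left rail. I'll move over the lever now.

Emit:
step_arm --xyz '[[-48,-33,-2],[-53,-25,-2],[-56,-15,-2],[-58,-5,-2],[-58,5,-2],[-57,14,-2],[-53,24,-2],[-48,32,-2],[-42,40,-2],[0,0,0],[0,0,0]]' --rot '[[0,0,0.171],[0,0,0.171],[0,0,0.171],[0,0,0.171],[0,0,0.171],[0,0,0.171],[0,0,0.171],[0,0,0.171],[0,0,0.171],[0,0,0],[0,0,0]]' --gripper '[94,94,94,94,94,94,94,94,94,94,94]'

```text
time: 2.72
position: [490.2, 92.8, 231.3]
tool_rot: [-2.538, -1.851, 0.0]
force: [-0.5, 0.6, 0.4]
width: 94.1
finger_force: 0.0
```

Run:
```python
from h import *
s=arm.state();print(s["time"],s["position"],R.from_rotvec(s["tool_rot"]).as_matrix()[:,0])
p=shot("wrist");save(p,"pics/w1.png")
np.savez("w1.npz",**{k:p[k] for k in("frame","camera_matrix","rvec","tvec")})
for t in("lever","racked_1"):
    for d in arm.masks_of(t,p):
        print(t,d["conf"],d["point"])
```

```text
2.725 [490.18964624  92.79760099 231.31342923] [3.05193863e-01 9.52290242e-01 1.54365713e-05]
lever 0.93 [335.5, 183.0]
racked_1 0.75 [445.2, 415.3]
racked_1 0.49 [384.9, 448.5]
```

View pics/w1.png

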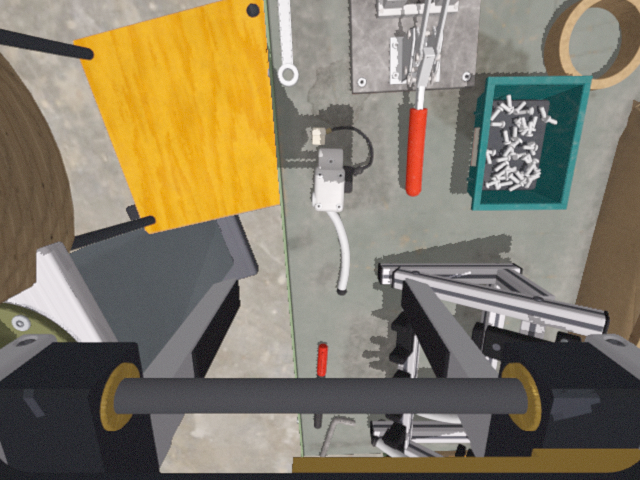

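The wrist view shows the bench lever with its housing at (329,188), cylinder at (330,158) and ball end at (342,290). The rack's left side is at the lower right. I'll take a second wrist view from over the rack.

Emit:
step_arm --xyz '[[-42,-36,-10],[-42,-36,-10],[-42,-36,-10],[-42,-36,-10],[-42,-36,-10],[0,0,0],[0,0,0]]' --rot '[[0,0,0],[0,0,0],[0,0,0],[0,0,0],[0,0,0],[0,0,0],[0,0,0]]' --gripper '[94,94,94,94,94,94,94]'

```text
time: 3.75
position: [255.2, -51.9, 281.5]
tool_rot: [2.538, 1.851, 0.001]
force: [0.6, -0.0, 0.3]
width: 94.0
finger_force: 0.0
```

```bash
cat >> h.py <<'E'
def keep(p,n): np.savez(n,**{k:p[k] for k in("frame","camera_matrix","rvec","tvec")})
E
python3 - <<'E'
from h import *
s=arm.state();print(s["time"],s["position"])
p=shot("wrist");keep(p,"w2.npz")
for t in("racked_1",):
    for d in arm.masks_of(t,p): print(t,d["conf"],d["point"])
for n in("top","side"):
    q=shot(n);keep(q,n+"1.npz")
print(proj(p,[(628,-71,120),(550,-40,55),(669,-57,165)]))
w1=np.load("w1.npz")["frame"]
a=cv2.resize(w1[120:300,300:360],None,fx=3.3,fy=3.3,interpolation=3)
b=cv2.resize(p["frame"][40:340,200:500],(594,594),interpolation=3)
cv2.imwrite("pics/m1.png",np.hstack([a,b])[:,:,::-1])
E
```

```text
3.75 [255.15933345 -51.85748066 281.4982096 ]
racked_1 0.81 [585.2, 221.0]
racked_1 0.6 [594.8, 286.4]
[[703.98954181 128.74026062]
 [567.37953476 125.87555156]
 [820.92290551  91.71799112]]
```

View pics/m1.png

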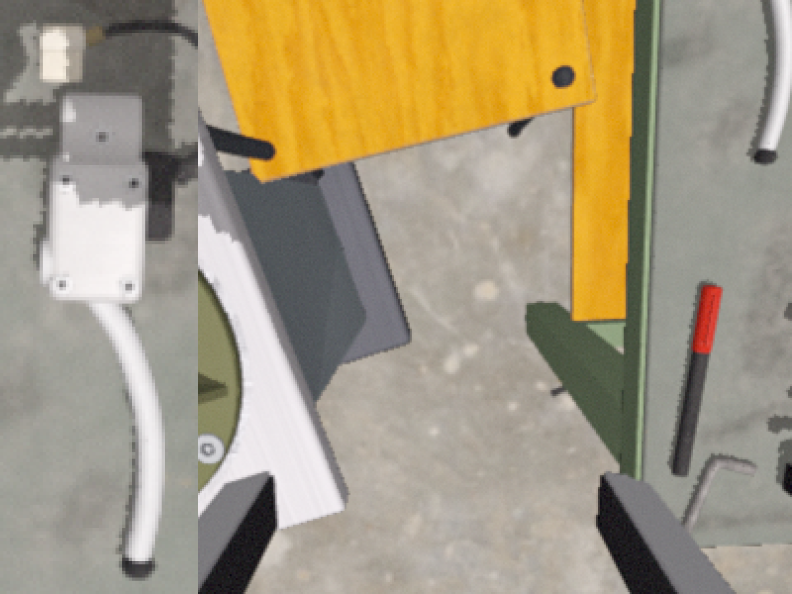

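I got the sign of tool y wrong and the arm went towards the base, in free space. The lever crop still gives the white plate at crop (50–145, 165–300), the ball end at (138,568) and a dark part on the right at (160,195). I'll go to the rack now with the sign corrected.

Emit:
step_arm --xyz '[[0,60,0],[0,60,0],[0,60,0],[0,60,0],[0,60,0],[0,60,0],[0,0,0],[0,0,0]]' --rot '[[0,0,0],[0,0,0],[0,0,0],[0,0,0],[0,0,0],[0,0,0],[0,0,0],[0,0,0]]' --gripper '[94,94,94,94,94,94,94,94]'

```text
time: 4.95
position: [597.5, -161.6, 280.4]
tool_rot: [-2.537, -1.851, 0.002]
force: [-1.0, 0.0, -0.0]
width: 93.7
finger_force: 0.0
```

Run:
```python
from h import *
s=arm.state();print(s["time"],s["position"])
p=shot("wrist");keep(p,"w2.npz")
for t in("racked_1","lever"):
    for d in arm.masks_of(t,p): print(t,d["conf"],d["point"])
for n in("top","side"):
    q=shot(n);keep(q,n+"1.npz")
print(proj(p,[(628,-71,120),(550,-40,55),(669,-57,165)]))
plan((515,130,130),tool(np.radians(72)))
```

```text
4.95 [ 597.53087106 -161.57844077  280.42790123]
racked_1 0.87 [327.0, 291.6]
racked_1 0.79 [327.8, 217.2]
lever 0.87 [181.6, 29.0]
[[321.81947711 128.65682677]
 [246.61194067 125.76465937]
 [366.34076644  91.42323774]]
6 rows
xyz [[42.2, -28.0, 25.4], [42.2, -28.0, 25.4], [42.1, -28.0, 25.4], [42.1, -28.0, 25.4], [42.1, -28.0, 25.4], [42.1, -28.0, 25.4]] 
rot [[0.0003, 0.0, 0.0006]]
```

Emit:
step_arm --xyz '[[50,-33,0],[50,-33,10],[50,-33,30],[50,-33,40],[52,-36,40],[0,0,32],[0,0,0],[0,0,0]]' --rot '[[0,0,0],[0,0,0],[0,0,0],[0,0,0],[0,0,0],[0,0,0],[0,0,0],[0,0,0]]' --gripper '[94,94,94,94,94,94,94,94]'

```text
time: 6.2
position: [521.6, 107.0, 145.1]
tool_rot: [2.539, 1.849, 0.003]
force: [-0.5, 0.1, 0.2]
width: 94.0
finger_force: 0.0
```

Run:
```python
from h import *
s=arm.state();print(s["time"],s["position"])
p=shot("wrist");keep(p,"w3.npz")
for t in("lever","lever_grip"):
    for d in arm.masks_of(t,p): print(t,d["conf"],d["point"],np.argwhere(d["pixels"]).min(0),np.argwhere(d["pixels"]).max(0))
w2=np.load("w2.npz")["frame"]
a=cv2.resize(p["frame"][120:390,240:360],None,fx=2.2,fy=2.2,interpolation=3)
b=cv2.resize(w2[60:300,200:420],None,fx=2.4,fy=2.4,interpolation=3)
o=np.zeros((600,a.shape[1]+b.shape[1],3),np.uint8);o[:a.shape[0],:a.shape[1]]=a;o[:b.shape[0],a.shape[1]:]=b
print(a.shape,b.shape);cv2.imwrite("pics/m2.png",o[:,:,::-1])
```

```text
6.2 [521.63041604 106.99728761 145.07242534]
lever 0.79 [309.3, 218.7] [148 281] [352 358]
lever 0.42 [416.9, 337.8] [312 365] [456 551]
lever_grip 0.96 [314.2, 219.0] [149 281] [352 357]
(594, 264, 3) (576, 528, 3)
```

View pics/m2.png

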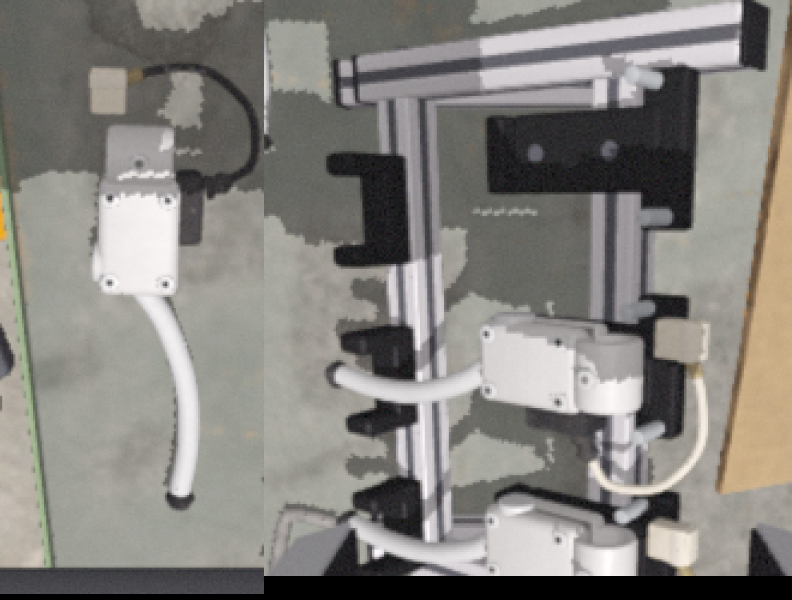

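The left half shows the bench lever: plate from (101,293) to (176,295) at its lower end, black side block out to column 205, and ball end at (180,499). The right half shows the empty saddle (488–690, 117–192), the fork at (335, 160–255) and the middle racked lever with its ball at (336,376). I'll fit both poses from these.

```bash
cat > fit.py <<'E'
from h import *
from scipy.optimize import least_squares
ld=lambda n:dict(np.load(n+".npz"))
w1,w2,w3,top,side=map(ld,("w1","w2","w3","top1","side1"))
cr={"w1":(3.3,300,120),"w2":(2.4,200-264/2.4,60),"w3":(2.2,240,120),"top":(2.6,260,120),"side":(3,220,150)}
def px(n,c): s,x,y=cr[n];return np.array([x+c[0]/s,y+c[1]/s])
im=dict(w1=w1,w2=w2,w3=w3,top=top,side=side)
CAP=(-105,-7.5,8.5);A=(7,31,23);B=(7,-2,23)
def fit(obs,tilt,x0):
    def res(v):
        L=R.from_euler('z',v[3])*R.from_euler('y',-tilt)
        return np.concatenate([proj(im[n],L.apply(m)+v[:3])[0]-px(n,c) for n,m,c in obs])
    r=least_squares(res,x0,x_scale=[10,10,10,.1],loss="soft_l1");return r.x,res(r.x).reshape(-1,2).round(1)
E
python3 - <<'E'
from fit import *
from scipy.spatial.transform import Rotation as R
b,r=fit([("w3",CAP,(180,499)),("w3",A,(101,293)),("w3",B,(176,295)),("w1",CAP,(138,567)),("w1",A,(50,298)),("w1",B,(140,300))],0,[500,90,0,1.25])
print("bench",b.round(2),np.degrees(b[3]),r.tolist())
L=R.from_euler('z',b[3]);print("grip",L.apply((43,9.5,12))+b[:3])
for m,n in(((57,-12,12),"blk"),((30,-12,12),"blk"),((57,31,20),"l"),((57,-2,23),"B2")):
    q=proj(w3,L.apply(m)+b[:3])[0];print(n,(q-[240,120])*2.2)
t=np.radians(35)
m,r=fit([("w2",CAP,(336,376)),("w2",A,(484,325)),("w2",B,(484,402)),("top",CAP,(243,388)),("top",A,(232,235)),("top",B,(277,248)),("side",CAP,(388,283))],t,[600,-140,90,-.35])
print("mid",m.round(2),np.degrees(m[3]),r.tolist())
L=R.from_euler('z',m[3])*R.from_euler('y',-t)
print("mid grip",L.apply((43,9.5,12))+m[:3],"left grip",L.apply((43,89.5,12))+m[:3])
for c in((7,24.5,0),(7,-5.5,0),(2,24.5,0),(-78,2,0),(78,24.5,0)):
    X=L.apply(np.add(c,(0,80,0)))+m[:3]
    for n in("w2","top","side"):
        s,x,y=cr[n];print(c,n,((proj(im[n],X)[0]-[x,y])*s).round(),end=" ")
    print()
E
```

```text
bench [512.58  83.88 -11.33   1.23] 70.35778816088238 [[0.4, 0.1], [-0.1, -1.1], [0.5, -1.0], [-0.3, 1.7], [-0.7, 0.4], [-0.0, 0.7]]
grip [518.08790534 127.56942274   0.67288854]
blk [203.95615148 174.65568903]
blk [201.39380699 235.88089661]
l [101.8519791  174.49884145]
B2 [180.84963747 178.08390816]
mid [ 5.7990e+02 -1.5114e+02  1.0666e+02 -3.2000e-01] -18.175037574610347 [[-1.5, -0.1], [0.3, -1.2], [0.8, 0.2], [0.5, 2.1], [-0.2, -1.2], [2.5, -0.3], [2.6, 0.4]]
mid grip [ 609.78760995 -150.95213769  141.14997634] left grip [634.74129062 -74.94349462 141.14997634]
(7, 24.5, 0) w2 [519. 130.] (7, 24.5, 0) top [122. 186.] (7, 24.5, 0) side [169. 249.] 
(7, -5.5, 0) w2 [519. 209.] (7, -5.5, 0) top [168. 199.] (7, -5.5, 0) side [193. 228.] 
(2, 24.5, 0) w2 [509. 130.] (2, 24.5, 0) top [121. 193.] (2, 24.5, 0) side [176. 255.] 
(-78, 2, 0) w2 [373. 190.] (-78, 2, 0) top [125. 314.] (-78, 2, 0) side [297. 329.] 
(78, 24.5, 0) w2 [681. 121.] (78, 24.5, 0) top [150.  80.] (78, 24.5, 0) side [ 77. 168.]
```

The bench fit is consistent except in height, where the baseline is weak. The rack needs a better stereo view, so I'll take one closer wrist picture from a different place.

Emit:
step_arm --xyz '[[-30,12,-40],[-40,16,-30],[-40,17,-13],[-43,18,0],[0,0,0],[0,0,0]]' --rot '[[0,0,0],[0,0,0],[0,0,0],[0,0,0],[0,0,0],[0,0,0]]' --gripper '[94,94,94,94,94,94]'

```text
time: 7.1
position: [534.1, -57.4, 226.7]
tool_rot: [2.539, 1.85, 0.001]
force: [-0.3, 0.6, -0.1]
width: 93.9
finger_force: 0.0
```

Run:
```python
from fit import *
s=arm.state();print(s["time"],s["position"])
p=shot("wrist");keep(p,"w4.npz")
L=R.from_euler('z',-.32)*R.from_euler('y',-np.radians(35));O=np.array([579.9,-151.1,106.7])
q=proj(p,[L.apply(c)+O for c in((43,89.5,12),(-105,72,8),(-105,-8,8),(90,110,0),(7,-10,23))]);print(q.round())
d=arm.masks_of("racked_1",p);print([(x["conf"],x["point"]) for x in d])
c0,r0=np.maximum(q.min(0)-25,0).astype(int);c0=min(c0,640-180);r0=min(r0,480-200)
a=cv2.resize(p["frame"][r0:r0+200,c0:c0+180],None,fx=3,fy=3,interpolation=3)   # 540x600
sd=cv2.resize(side["frame"][155:285,235:320],None,fx=3,fy=3,interpolation=3) # 255 x390
o=np.zeros((600,795,3),np.uint8);o[:,:540]=a;o[:390,540:]=sd;print("off",c0,r0)
cv2.imwrite("pics/m3.png",o[:,:,::-1])
```

```text
7.1 [534.1289582  -57.43117714 226.74066398]
[[448. 233.]
 [303. 227.]
 [304. 296.]
 [523. 212.]
 [391. 336.]]
[(0.85, [413.0, 374.4]), (0.66, [403.2, 309.2])]
off 278 187
```

View pics/m3.png

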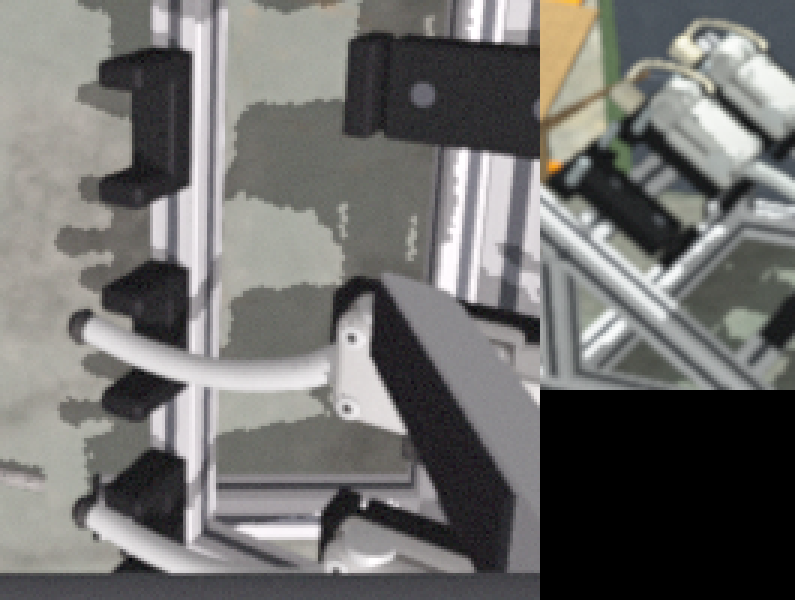

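The left part shows the empty saddle with its screw at (423,95), the lip at column 345–385, and the left fork's prongs at (105,72) and (105,190). The middle lever's cap is at (83,328) and its plate screws at (350,337) and (347,408). I'll triangulate these.

```bash
cat >> fit.py <<'E'
im["w4"]=ld("w4");cr["w4"]=(3,278,187)
def tri(*obs):
    f=lambda X:np.concatenate([proj(im[n],X)[0]-px(n,c) for n,c in obs])
    r=least_squares(f,[580,-100,90],x_scale=10);return r.x,f(r.x).round(1)
E
python3 - <<'E'
from fit import *
P={}
for n,o in dict(screw=[("w2",(535,152)),("w4",(423,95)),("top",(137,178))],
 screw24=[("w2",(535,152)),("w4",(423,95))],screw2t=[("w2",(535,152)),("top",(137,178))],
 screwb=[("w2",(610,150)),("w4",(539,105)),("top",(152,128))],
 cap=[("w2",(336,376)),("w4",(83,328)),("top",(243,388)),("side",(388,283))],
 cap3=[("w2",(336,376)),("w4",(83,328)),("top",(243,388))],
 ps1=[("w2",(487,332)),("w4",(350,337))],ps2=[("w2",(487,398)),("w4",(347,408))],
 prU=[("w2",(330,163)),("w4",(105,72))],prL=[("w2",(338,255)),("w4",(105,192))],
 mU=[("w2",(344,342)),("w4",(108,295))],mL=[("w2",(352,424)),("w4",(108,405))],
 b1=[("w3",(109,283)),("w1",(62,286))],b2=[("w3",(165,285)),("w1",(129,287))],b3=[("w3",(110,199)),("w1",(66,180))],b4=[("w3",(167,201)),("w1",(134,183))],bcap=[("w3",(180,499)),("w1",(138,567))]).items():
    x,r=tri(*o);P[n]=x;print(n,x.round(1),r.tolist())
print("screws heading",np.degrees(np.arctan2(*(P["screwb"]-P["screw"])[[1,0]])))
E
```

```text
screw [621.3 -63.7 116.5] [-0.3, -0.0, 0.1, -0.2, 0.5, -0.0]
screw24 [621.3 -63.9 116.1] [-0.1, 0.2, 0.1, -0.2]
screw2t [621.6 -63.5 114.8] [-0.0, -0.2, 0.4, 0.1]
screwb [648.6 -72.7 128.4] [-0.2, 0.3, 0.5, -0.3, -0.1, 0.7]
cap [ 494.3 -129.7   55.2] [0.4, -0.7, 0.1, -0.1, 0.5, 0.2, 1.0, -0.5]
cap3 [ 494.2 -129.6   56.4] [0.1, -0.6, -0.0, 0.3, 0.4, 0.2]
ps1 [ 581.8 -123.5  130. ] [-0.3, 0.3, 0.3, -0.3]
ps2 [ 574.1 -149.1  126.1] [1.1, -1.1, -1.0, 1.0]
prU [533.2 -37.6  72.6] [0.2, -0.2, -0.1, 0.2]
prL [521.  -76.2  73.4] [-0.3, 0.3, 0.3, -0.3]
mU [ 508.8 -114.1   70.3] [0.4, -0.4, -0.4, 0.4]
mL [ 497.1 -153.    73.4] [-0.5, 0.4, 0.4, -0.4]
b1 [492.7 106.3  24.4] [0.2, 0.1, -0.2, -0.1]
b2 [514.7  99.3  27.2] [0.1, 0.0, -0.1, -0.0]
b3 [505.2 140.2  28.7] [0.0, 0.0, -0.0, -0.0]
b4 [526.4 132.4  28.2] [0.1, 0.0, -0.1, -0.1]
bcap [486.3  -9.9   8.9] [0.0, 0.0, -0.1, -0.0]
screws heading -18.182540221594277
```

Triangulation is consistent. The fork pitch comes out at 80.4 mm, the saddle plane agrees with the lever caps to 1.4 mm, and rack yaw is about -18°. Next I'll work out where the side faces are along the lever, then plan the grasp.

Run:
```python
from fit import *
yaw=np.radians(70.6);L=R.from_euler('z',yaw);cap=np.array([486.3,-9.9,0]);O=cap-L.apply((-105,-7.5,0))
print("O",O)
lc=lambda X:(L.inv().apply(np.array(X)-O)).round(1)
for n,c,z in(("end",(180,508),7),("plate lowL",(101,293),27),("plate lowR",(176,295),27),("plate upL",(106,182),27),("plate upR",(181,187),27),("blk out low",(203,243),12),("blk out up",(205,195),12),("plug tip",(232,185),12),("cylUp",(140,125),30),("conn up",(108,67),12),("knob",(95,265),14),("left face",(99,220),20)):
    print(n,lc(onplane(w3,px("w3",c),z)))
print("conn tri",lc(tri(("w3",(108,67)),("w1",(62,25)))[0]), "conn low",lc(tri(("w3",(107,112)),("w1",(62,80)))[0]))
for n,a,b in(("blk up right",(203,195),(173,165)),("blk low right",(202,243),(171,238)),("blk low left",(180,244),(148,238))): 
    x,r=tri(("w3",a),("w1",b));print(n,lc(x),r)
```

```text
O [514.10274891  91.62958757   0.        ]
end [-111.2   -7.6    7. ]
plate lowL [ 3.3 28.3 27. ]
plate lowR [ 3.2 -2.6 27. ]
plate upL [49.3 26.3 27. ]
plate upR [48.1 -3.3 27. ]
blk out low [ 21.8 -13.6  12. ]
blk out up [ 42.4 -13.6  12. ]
plug tip [ 46.9 -24.7  12. ]
cylUp [72.1 13.  30. ]
conn up [92.8 26.8 12. ]
knob [11.4 32.1 14. ]
left face [32.4 29.7 20. ]
conn tri [92.6 27.3  5.2] conn low [74.9 27.1 10.8]
blk up right [ 49.2 -10.4  46.4] [-1.  -0.6  1.3  0.8]
blk low right [ 22.9 -12.8  16.3] [-0.2 -0.1  0.2  0.1]
blk low left [23.9 -3.8 23.3] [ 0.2  0.1 -0.2 -0.1]
```

Emit:
step_arm --xyz '[[43,-18,0],[43,-18,10],[43,-18,30],[43,-18,40],[0,0,40],[0,0,36],[0,0,0],[0,0,0]]' --rot '[[0,0,0.028],[0,0,0],[0,0,0],[0,0,0],[0,0,0],[0,0,0],[0,0,0],[0,0,0]]' --gripper '[84,84,84,84,84,84,84,84]'

```text
time: 8.2
position: [522.8, 129.0, 71.9]
tool_rot: [2.563, 1.815, 0.003]
force: [-0.9, 0.2, 0.3]
width: 84.4
finger_force: 0.0
```

Run:
```python
from h import *
s=arm.state();print(s["time"],s["position"],np.degrees(np.arctan2(*R.from_rotvec(s["tool_rot"]).as_matrix()[[1,0],0])))
plan((517.9,128.4,11),tool(np.radians(70.6)),4)
```

```text
8.2 [522.76164561 129.00130831  71.92604546] 70.60433592193574
4 rows
xyz [[-0.6, -1.1, 15.2], [-0.6, -1.1, 15.2], [-0.6, -1.1, 15.2], [-0.5, -1.1, 15.2]] 
rot [[0.0004, -0.0002, 0.0]]
```

Emit:
step_arm --xyz '[[-2,-4,16],[0,0,16],[0,0,15],[0,0,9],[0,0,4],[0,0,0],[0,0,0]]' --rot '[[0,0,0],[0,0,0],[0,0,0],[0,0,0],[0,0,0],[0,0,0],[0,0,0]]' --gripper '[84,84,84,84,84,84,84]'

```text
time: 9.07
position: [518.0, 128.0, 10.7]
tool_rot: [2.564, 1.815, 0.001]
force: [0.9, 0.3, -0.3]
width: 83.9
finger_force: 0.0
```

Emit:
step_arm --xyz '[[0,0,0],[0,0,0],[0,0,0],[0,0,0],[0,0,0],[0,0,0]]' --rot '[[0,0,0],[0,0,0],[0,0,0],[0,0,0],[0,0,0],[0,0,0]]' --gripper '[60,50,45,40,38,38]' --grip_force 20

```text
time: 9.82
position: [517.7, 128.0, 10.4]
tool_rot: [-2.564, -1.815, 0.0]
force: [0.3, 0.0, 0.9]
width: 43.0
finger_force: 20.0
```

Grasped at 43.0 mm with 20 N. Next I'll lift straight up and check the hold.

Emit:
step_arm --xyz '[[0,0,-10],[0,0,-25],[0,0,-45],[0,0,-55],[0,0,-55],[0,0,-50],[0,0,-20],[0,0,0],[0,0,0]]' --rot '[[0,0,0],[0,0,0],[0,0,0],[0,0,0],[0,0,0],[0,0,0],[0,0,0],[0,0,0],[0,0,0]]' --gripper '[38,38,38,38,38,38,38,38,38]'

```text
time: 10.95
position: [517.3, 127.9, 269.2]
tool_rot: [-2.564, -1.814, 0.002]
force: [0.2, -0.3, -1.4]
width: 42.8
finger_force: 20.0
```

Run:
```python
from fit import *
s=arm.state();P=s["position"];T=R.from_rotvec(s["tool_rot"]);print(s["time"],P,s["width"],s["finger_force"])
p=shot("wrist");keep(p,"w5.npz");save(p,"pics/w5.png")
for c in((-141,16,1.5),(-141,17,1.5),(-145.5,16,3)): print(c,proj(p,P+T.apply(c)))
for d in arm.masks_of("lever",p)[:2]:
    rc=np.argwhere(d["pixels"]);print(d["conf"],rc.min(0),rc.max(0));lo=rc[rc[:,0]>rc[:,0].max()-12];print("bottom",[ (r,lo[lo[:,0]==r][:,1].min(),lo[lo[:,0]==r][:,1].max()) for r in np.unique(lo[:,0])])
t=np.radians(35);yw=np.radians(-18.0);Tt=tool(yw,t);L=R.from_euler('z',yw)*R.from_euler('y',-t)
capL=np.array([519.3,-53.7,55.6]);tcp=capL-Tt.apply((-141,16.5,1.5))+L.apply((1.5,0,0))
print("tcp seat",tcp);hov=tcp+L.apply((0,0,70));print("hover",hov)
plan(hov,Tt)
```

```text
10.95 [517.25149368 127.86336319 269.20501818] 42.83466084075387 19.981738328933716
(-141, 16, 1.5) [[343.40676244 485.04775295]]
(-141, 17, 1.5) [[344.8747158  485.04752057]]
(-145.5, 16, 3) [[343.13446736 487.86608399]]
0.86 [188 271] [456 402]
bottom [(np.int64(445), np.int64(343), np.int64(357)), (np.int64(446), np.int64(343), np.int64(357)), (np.int64(447), np.int64(343), np.int64(357)), (np.int64(448), np.int64(343), np.int64(357)), (np.int64(449), np.int64(343), np.int64(357)), (np.int64(450), np.int64(342), np.int64(357)), (np.int64(451), np.int64(342), np.int64(357)), (np.int64(452), np.int64(342), np.int64(357)), (np.int64(453), np.int64(342), np.int64(357)), (np.int64(454), np.int64(342), np.int64(357)), (np.int64(455), np.int64(342), np.int64(356)), (np.int64(456), np.int64(343), np.int64(356))]
0.44 [436 362] [456 392]
bottom [(np.int64(445), np.int64(365), np.int64(378)), (np.int64(446), np.int64(367), np.int64(380)), (np.int64(447), np.int64(369), np.int64(382)), (np.int64(448), np.int64(371), np.int64(384)), (np.int64(449), np.int64(373), np.int64(386)), (np.int64(450), np.int64(374), np.int64(388)), (np.int64(451), np.int64(376), np.int64(390)), (np.int64(452), np.int64(377), np.int64(391)), (np.int64(453), np.int64(378), np.int64(392)), (np.int64(454), np.int64(380), np.int64(392)), (np.int64(455), np.int64(382), np.int64(392)), (np.int64(456), np.int64(384), np.int64(391))]
tcp seat [634.59655926 -73.81299631 138.56337025]
hover [596.41130674 -61.40585566 195.90401335]
10 rows
xyz [[-15.2, 13.8, 7.3], [-13.4, 15.6, 7.3], [-11.3, 17.1, 7.5], [-9.0, 18.2, 7.8], [-6.6, 19.0, 8.3], [-4.2, 19.4, 9.0], [-1.7, 19.4, 9.7], [0.7, 19.0, 10.6], [2.9, 18.2, 11.6], [5.0, 17.1, 12.6]] 
rot [[-0.0472, 0.0485, 0.1493]]
```

The hold is firm: 42.8 mm, no slip seen. I'll turn and move to hover over the left cradle.

Emit:
step_arm --xyz '[[-15,14,7],[-13,16,7],[-11,17,8],[-9,18,8],[-7,19,8],[-4,19,9],[-2,19,10],[1,19,11],[3,18,12],[5,17,12],[0,0,0],[0,0,0]]' --rot '[[-0.047,0.0485,0.149],[-0.047,0.0485,0.149],[-0.047,0.0485,0.149],[-0.047,0.0485,0.149],[-0.047,0.0485,0.149],[-0.047,0.0485,0.149],[-0.047,0.0485,0.149],[-0.047,0.0485,0.149],[-0.047,0.0485,0.149],[-0.047,0.0485,0.149],[0,0,0],[0,0,0]]' --gripper '[38,38,38,38,38,38,38,38,38,38,38,38]'

```text
time: 12.55
position: [597.8, -59.1, 196.9]
tool_rot: [2.877, -0.444, 0.907]
force: [0.7, 0.3, -0.5]
width: 42.7
finger_force: 20.0
```

```bash
cat > chk.py <<'E'
from fit import *
s=arm.state();P=s["position"];T=R.from_rotvec(s["tool_rot"]);print(s["time"],P.round(1),s["width"],s["force"])
t=np.radians(35);yw=np.radians(-18.0);Tt=tool(yw,t);L=R.from_euler('z',yw)*R.from_euler('y',-t)
print("rot err",np.degrees((T.inv()*Tt).as_rotvec()))
capL=np.array([519.3,-53.7,55.6]);tcp=capL-Tt.apply((-141,17,1.5))+L.apply((1.5,0,0))
print("remaining in tool",T.inv().apply(tcp-P))
for n in("top","side"):
    p=shot(n);keep(p,n+"2.npz");save(p,f"pics/{n}2.png")
    print(n,"pred end",proj(p,P+T.apply((-145,17,1.5))))
    for d in arm.masks_of("lever",p)[:4]:
        rc=np.argwhere(d["pixels"]);print(d["conf"],d["point"],"rows/cols",rc.min(0),rc.max(0));lo=rc[rc[:,0]>=rc[:,0].max()-3];print(" bottom col",lo[:,1].min(),lo[:,1].max())
E
python3 chk.py
```

```text
12.55 [597.8 -59.1 196.9] 42.67965164260009 [ 0.68704966  0.25248027 -0.48894499]
rot err [-0.21271649  0.01216043  0.37524355]
remaining in tool [-1.10441347  2.34219212 70.45911039]
top pred end [[300.53870068 275.85278532]]
0.81 [310.1, 181.1] rows/cols [146 293] [207 346]
 bottom col 301 313
side pred end [[356.06065746 238.82775549]]
0.76 [293.7, 191.8] rows/cols [158 250] [239 354]
 bottom col 347 354
```

Run:
```python
from fit import *
for n,c in(("top",(300,276)),("side",(356,239))):
    a=ld(n+"1")["frame"].astype(int);b=ld(n+"2")["frame"].astype(int)
    d=(abs(a-b).sum(2)>60)&(b.min(2)>165)
    k=np.abs(a-b).sum(2)>60
    print(n)
    for r in range(c[1]-26,c[1]+10,2):
        f=lambda m:(np.flatnonzero(m[r,c[0]-35:c[0]+20])+c[0]-35)
        x=f(d);print(r,(x.min(),x.max(),len(x)) if len(x) else "-",end=" | ")
    print()
s=arm.state();P=s["position"];T=R.from_rotvec(s["tool_rot"])
for n in("top","side"):print(n,proj(ld(n+"2"),[P+T.apply(c) for c in((-145,17,1.5),(-141,17,1.5),(-130,14,1.5))]).round(1).tolist())
```

```text
top
250 - | 252 - | 254 - | 256 - | 258 - | 260 - | 262 - | 264 - | 266 - | 268 - | 270 - | 272 - | 274 - | 276 - | 278 - | 280 - | 282 - | 284 - | 
side
213 (np.int64(324), np.int64(331), 8) | 215 (np.int64(327), np.int64(332), 6) | 217 (np.int64(330), np.int64(334), 5) | 219 (np.int64(332), np.int64(336), 5) | 221 (np.int64(334), np.int64(339), 6) | 223 (np.int64(336), np.int64(340), 5) | 225 (np.int64(339), np.int64(343), 5) | 227 (np.int64(339), np.int64(345), 7) | 229 (np.int64(342), np.int64(347), 6) | 231 (np.int64(345), np.int64(349), 5) | 233 (np.int64(346), np.int64(349), 4) | 235 - | 237 - | 239 - | 241 - | 243 - | 245 - | 247 - | 
top [[300.4, 275.6], [301.0, 273.5], [300.7, 267.0]]
side [[355.8, 238.7], [354.0, 237.2], [348.4, 233.6]]
```

The side view confirms the handle is within 2–3 mm of prediction with no droop. I'll descend along the slope normal.

Emit:
step_arm --xyz '[[-2.5,2.5,10],[0,0,20],[0,0,20],[0,0,7],[0,0,4],[0,0,0],[0,0,0]]' --rot '[[-0.004,0,0.0065],[0,0,0],[0,0,0],[0,0,0],[0,0,0],[0,0,0],[0,0,0]]' --gripper '[38,38,38,38,38,38,38]'

```text
time: 13.62
position: [628.6, -72.1, 146.2]
tool_rot: [2.872, -0.461, 0.909]
force: [-0.7, 0.0, -1.1]
width: 42.8
finger_force: 20.0
```

```bash
python3 chk.py
python3 - <<'E'
from fit import *
t=ld("top2")["frame"];s=ld("side2")["frame"]
w=shot("wrist")["frame"]
a=cv2.resize(t[120:300,250:400],(400,480),interpolation=3);b=cv2.resize(s[145:285,225:365],(400,400),interpolation=3)
o=np.zeros((600,800,3),np.uint8);o[:480,:400]=a;o[:400,400:]=b;o[400:,500:767]=cv2.resize(w,(267,200))
cv2.imwrite("pics/m4.png",o[:,:,::-1])
E
```

```text
13.625 [628.6 -72.1 146.2] 42.79483411146462 [-0.65407843  0.02361523 -1.10261528]
rot err [ 0.05610924 -0.11205112 -0.22872468]
remaining in tool [ 0.6817112  -0.76552018  9.80266415]
top pred end [[307.46326552 260.08598599]]
0.67 [321.5, 167.8] rows/cols [139 302] [190 352]
 bottom col 302 315
side pred end [[337.88155428 261.1890793 ]]
0.97 [277.8, 215.6] rows/cols [184 237] [260 335]
 bottom col 329 335
0.59 [275.0, 261.8] rows/cols [200 218] [306 368]
 bottom col 301 320
```

Emit:
step_arm --xyz '[[0,0,3],[0,0,2],[0,0,2],[0,0,1],[0,0,0],[0,0,0]]' --rot '[[0,0,0],[0,0,0],[0,0,0],[0,0,0],[0,0,0],[0,0,0]]' --gripper '[38,38,38,38,38,38]'

```text
time: 14.62
position: [633.0, -73.6, 139.1]
tool_rot: [2.872, -0.461, 0.908]
force: [0.2, 0.1, -1.9]
width: 42.8
finger_force: 20.0
```

Emit:
step_arm --xyz '[[0,0,0.5],[0,0,0.5],[0,0,0],[0,0,0]]' --rot '[[0,0,0],[0,0,0],[0,0,0],[0,0,0]]' --gripper '[38,38,38,38]'

```text
time: 15.12
position: [633.5, -73.8, 138.3]
tool_rot: [2.872, -0.461, 0.908]
force: [-0.3, -0.2, -1.7]
width: 43.0
finger_force: 20.0
```

Emit:
step_arm --xyz '[[0,0,0.5],[0,0,0.5],[0,0,0]]' --rot '[[0,0,0],[0,0,0],[0,0,0]]' --gripper '[38,38,38]'

```text
time: 15.5
position: [634.0, -73.9, 137.6]
tool_rot: [2.872, -0.461, 0.908]
force: [-3.9, 1.1, 2.6]
width: 42.8
finger_force: 20.0
```

Emit:
step_arm --xyz '[[0,0,0.5],[0,0,0.5],[0,0,0]]' --rot '[[0,0,0],[0,0,0],[0,0,0]]' --gripper '[38,38,38]'

```text
time: 15.88
position: [634.2, -74.1, 137.5]
tool_rot: [2.872, -0.462, 0.908]
force: [-17.1, 3.9, 13.7]
width: 42.9
finger_force: 20.0
```

Contact is at the expected height with the force along the saddle normal. I'll relieve the load and release gently.

Emit:
step_arm --xyz '[[0,0,-0.8],[0,0,0],[0,0,0],[0,0,0],[0,0,0],[0,0,0],[0,0,0]]' --rot '[[0,0,0],[0,0,0],[0,0,0],[0,0,0],[0,0,0],[0,0,0],[0,0,0]]' --gripper '[40,43,44,46,49,53,56]' --grip_force 5

```text
time: 16.75
position: [634.2, -74.0, 137.3]
tool_rot: [2.872, -0.461, 0.908]
force: [-0.1, 0.1, 0.2]
width: 55.5
finger_force: 0.0
```

```bash
python3 chk.py
```

```text
16.75 [634.2 -74.  137.3] 55.51967663865667 [-0.13663615  0.13553921  0.1682731 ]
rot err [ 0.06418991 -0.06786925 -0.22515009]
remaining in tool [ 1.03442325 -0.80238212 -0.8592312 ]
top pred end [[308.48034627 257.51779675]]
0.91 [320.5, 168.2] rows/cols [140 304] [191 351]
 bottom col 313 324
side pred end [[334.81266019 264.95248081]]
0.7 [276.6, 220.6] rows/cols [189 236] [267 335]
 bottom col 328 335
```

Released; force is zero and the handle end is where predicted. I'll retreat along the normal and then clear the view.

Emit:
step_arm --xyz '[[0,0,-5],[0,0,-10],[0,0,-20],[0,0,-40],[0,0,-55],[0,0,-55],[-40,0,-30],[-50,0,-20],[-50,0,-20],[0,0,0]]' --rot '[[0,0,0],[0,0,0],[0,0,0],[0,0,0],[0,0,0],[0,0,0],[0,0,0],[0,0,0],[0,0,0],[0,0,0]]' --gripper '[56,56,56,56,56,56,56,56,56,56]'

```text
time: 18.2
position: [384.0, 8.2, 265.8]
tool_rot: [2.873, -0.459, 0.911]
force: [0.5, 0.4, 0.7]
width: 56.1
finger_force: 0.0
```

Run:
```python
from fit import *
print(arm.state()["time"],arm.state()["position"])
t=shot("top")["frame"];s=shot("side")["frame"]
a=cv2.resize(t[130:300,260:440],(400,378),interpolation=3);b=cv2.resize(s[145:305,225:385],(400,400),interpolation=3)
w=shot("wrist");o=np.zeros((600,800,3),np.uint8);o[:378,:400]=a;o[:400,400:]=b;o[400:,:267]=cv2.resize(w["frame"],(267,200))
cv2.imwrite("pics/m5.png",o[:,:,::-1])
```

```text
18.2 [384.00389786   8.24419844 265.81074978]
```

View pics/m5.png

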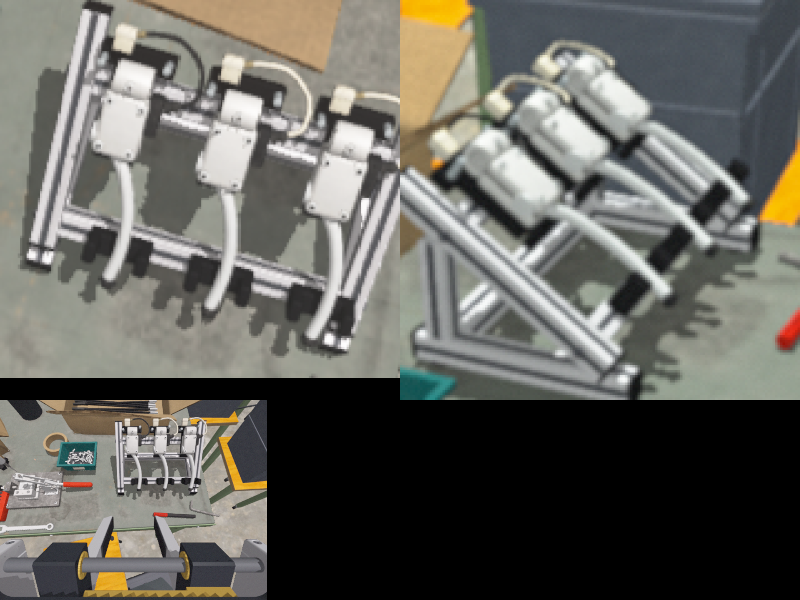

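The third lever now lies in the left cradle, with its housing at about (118,135) and its handle between the prongs at (115,255) in the top crop. It is parallel to its neighbours, which have not moved.

```bash
python3 -c "
from station import arm
print(arm.job_done())"
```

```text
the job is handed in; nothing more can be done
None
```

The third lever is laid in the empty left cradle, housing on the saddle and handle between the fork prongs; its neighbours look undisturbed in the last pictures, and the job was handed in at about 18 s.

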